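# Hang the red ear defenders on the rail

### The job

Hang the red ear defenders on the steel rail: headband squarely over the bar, one cup on each side, somewhere around the middle between the posts, hanging upright and still. Lower them onto the bar rather than dropping them, and leave the yellow pair and the steel test block where they are.

Things in the scene. Friction and masses are not known exactly. Their poses are not given: they have to be found in the camera images.
- red_muffs: Red ear defenders (mm): rigid, 0.17 to 0.35 kg, standing on its two cups, band arched above; 184 (x) by 64 (y) by 162 high. Origin midway between the cups, level with their undersides; x runs cup to cup, z up. Gap between the 84 high cups: |x| < 45. Crown: black cushion block 52 (x) by 36 (y), z = 140 (flat underside, rests on the bar) to 162; pinch it from above across y.
- yellow_muffs: Yellow ear defenders, same shape and size as the red pair, also standing on the bench; to be left alone. Same origin and axes.
- rail_stand: Headset rail fixed to the bench (mm): level round steel bar, diameter 16, between two blue posts. Origin on the bench under the bar's middle; bar runs along y, z up. Bar top at z = 160; posts 24 by 16, 164 high, on feet 100 by 40 by 10, at y = +-150; nothing under the bar between the feet. Ear defenders hung on it have their cups 20 above the bench.
- test_block: Bright steel hardness test block, a disc 60 mm in diameter and 18 mm high lying on the bench, to be left alone. Origin at the centre of its underside.
Things that resemble listed ones, but are neither listed nor needed, are in the scene too. Of the things shaped like the red_muffs, the red one is meant.

How it is judged (in metres and radians):
At the end, for the whole second after the job is handed in: Red pair rests astride the bar: origin within 30 mm of the bar's vertical plane, within 90 mm of its middle, 8 to 34 mm above the bench; upright within 15 degrees, square to the bar within 20, at rest. Yellow pair and test block within 30 mm of where they began (x of red_muffs in the frame of rail_stand between -0.03 and 0.03 m and y of red_muffs in the frame of rail_stand between -0.09 and 0.09 m and z of red_muffs in the frame of rail_stand between 0.008 and 0.034 m and angle between red_muffs's own z axis and vertical below 0.26 rad and angle between the y axis of red_muffs and the y axis of rail_stand, either way round below 0.35 rad and contact force between red_muffs and rail_stand above 0.5 N and linear speed of red_muffs below 0.03 m/s and angular speed of red_muffs below 0.3 rad/s and distance of each of yellow_muffs, test_block from where it was at the start of the episode below 0.03 m); the robot touches nothing.
It fails at once if the yellow pair or the test block is pushed more than 30 mm (distance of any of yellow_muffs, test_block from where it was at the start of the episode above 0.03 m).
It fails at once if the red pair is dropped (moves faster than 0.6 m/s while not gripped: a fall of about 20 mm) (linear speed of red_muffs above 0.6 m/s and contact force between red_muffs and the fingers below 0.2 N).
It also fails if it takes over 51 s, if anything falls off the work surface, if the arm or the gripper's body presses on something with over 40 N, if the wrist force passes 120 N, or if a joint passes its speed limit or range.

### The arm

A 6-joint arm with a two-finger parallel gripper is mounted at the origin on the work surface. World frame = base frame: x ahead of the robot, y to its left, z up, the work surface at z = 0. Lengths are in mm, angles in rad, forces in N, time in s.
With the tool pointing down it reaches from about 350 to 875 mm from the base axis. Payload 4.2 kg.
Tool frame: the origin (TCP) lies at the very end of the fingers, on their centre line; the grasp point (between the pads) lies 19 mm behind it; z points along the fingers, y is the line along which they close (so a half turn about z gives the same grasp; the last joint's range is limited). The gripper opens to 85 mm and grips with 20 to 120 N. Pads are 22 mm wide; open, the fingers measure 114 mm over their backs; the gripper's body (76 mm by 85 mm) begins 54 mm behind the grasp point. The pads swing forward as they close: fully open they stand 13 mm farther back than shut.
Start: joints at [0.259, 0.385, 0.008, 0, -1.194, -0.259], TCP at [624.979, 0.025, 231.312] pointing down, gripper open.
Joint ranges: [-3.14, 3.14], [-1.21, 2.06], [-1.07, 1.41], [-3.16, 2.05], [-2.99, -0.16], [-3.1, 3.1]. Speed limits (rad/s): [2.79, 2.79, 3.14, 3.14, 3.14, 3.14].

### API

Orientations are given as a unit quaternion [x, y, z, w].
In Python, from bench import arm gives the robot as it stands.
- The arm moves only by the tool servo_tool, never from a script. Its argument "rows" is a list that holds one entry, the list of rows, each a list of 7 numbers: the finger opening in mm, from 0 to 85.4, then the shift along the tool's x, y, z in mm, then the turn, a rotation vector about the tool's x, y, z in rad. A call has 1 to 10 rows; each row is the pose to reach, as a shift and turn from the pose commanded when the call began, along the tool's axes at that moment; what a row does not reach only later rows make up. A row lasts 1/8 s, in which the tool goes at most 62.5 mm and 10.7 degrees, less where a joint would pass 70% of its speed; a pose out of reach is approached as far as the arm can. A call with a gripper value outside its range is refused whole. The fingers move at their own pace and stop on an object; the grip force is fixed at half the most. Time passes only in rows, so rows that repeat a pose let the fingers close. It gives the time, the measured TCP pose, the force, the opening and the grip force at its end, in the units of the state.
- arm.read_state(): the state, without advancing time (a new reading comes with each control period).
- arm.get_image(name): name is "scene" or "side" or "wrist"; returns the picture (400x640x3 uint8, red, green, blue); there is no depth.
- arm.camera_params(name): a dict with "intrinsics" (3x3 intrinsics, pixels), "D" ([k1, k2, p1, p2, k3] as OpenCV has them; the pictures are not rectified), "R" (3x3) and "t" (3): a world point X has camera coordinates R X + t. Camera axes: x right, y down, z forward; pixel columns grow to the right and rows downward; lengths in mm; the calibration is good to about 2 mm. A picture is of the moment at which its call begins: read the wrist's pose just before it. camera_params takes no time and is no camera call; for the wrist camera it gives the pose at the moment of the call.
- arm.job_done(): hands the job in; it is judged then, once.
The state is a dict: "clock": time; "joints": joint angles; "joint_vel": joint speeds; "joint_efforts": joint torques, N m; "position": TCP position; "ee_rot": TCP orientation; "contact_force": force on the tool from outside, world axes, zero at the start; "wrist_torque": the same for the moment, N m; "gripper_width": finger opening in mm; "grasp_force": force on a finger pad.
Only numpy, scipy, OpenCV 4.12 (cv2) and the standard library are available. Lean on these libraries where they do the work, as an engineer would, in place of code of your own. Each camera call takes 0.05 s, during which the arm holds its last target. There are 200 camera calls.

## Working session

There is one attempt and no reset: what is moved stays moved. The work goes in short steps, Python scripts to look and compute and a tool call to move; the robot and the scene stay as the last step left them, time stands still between calls to the robot, and variables do not carry over. Pictures are saved under pics/ and viewed, at most 10 in all, crops included, and the job is handed in when it is done.

Besides the shell and the picture viewer there is one more tool, called after "Emit:" as a command line: name --argument value ..., lists and objects as JSON in quotes. servo_tool: Moves the arm, as the interface text tells. Its arguments: {"type":"object","properties":{"rows":{"type":"array"}},"required":["rows"]}

```bash
mkdir -p pics
python3 - <<'E'
from bench import arm
import cv2,numpy as np
s=arm.read_state();print({k:np.round(s[k],3).tolist() for k in('clock','position','ee_rot')})
for n in("scene","side"):
    im=arm.get_image(n);cv2.imwrite(f"pics/{n}0.png",im[:,:,::-1])
    p=arm.camera_params(n);print(n,{k:np.round(p[k],3).tolist() for k in p})
E
```

```text
{'clock': 0.0, 'position': [624.396, 0.022, 230.197], 'ee_rot': [-0.707, 0.707, 0.001, -0.001]}
scene {'intrinsics': [[456.851, 0.0, 314.838], [0.0, 456.851, 199.104], [0.0, 0.0, 1.0]], 'D': [-0.13, 0.0, 0.0, 0.0, 0.0], 'R': [[0.641, 0.768, 0.007], [0.635, -0.525, -0.567], [-0.431, 0.368, -0.824]], 't': [-399.51, -354.839, 1281.924]}
side {'intrinsics': [[403.867, 0.0, 321.692], [0.0, 403.867, 195.909], [0.0, 0.0, 1.0]], 'D': [-0.06, 0.0, 0.0, 0.0, 0.0], 'R': [[0.517, -0.856, -0.017], [-0.577, -0.334, -0.746], [0.633, 0.395, -0.666]], 't': [-294.006, 374.303, 496.892]}
```

View pics/scene0.png

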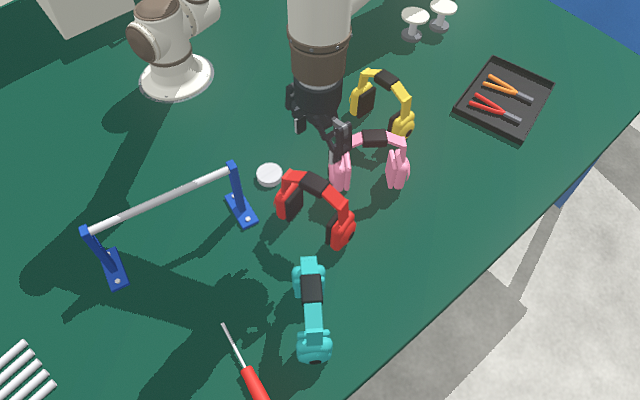

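View pics/side0.png

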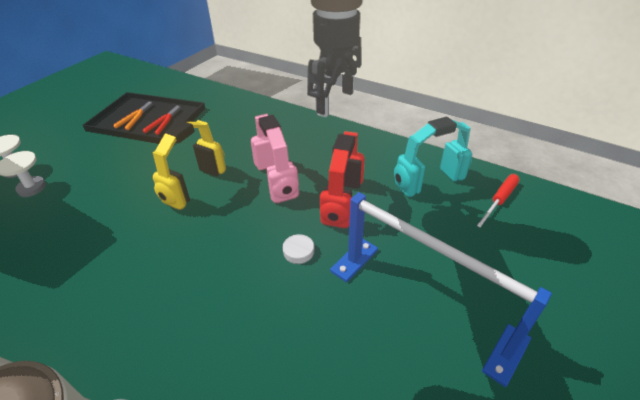

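The scene view shows the red pair with its crown near (315,183) and the rail post tops near (86,231) and (233,165). In the side view the red crown is near (345,142) and the post tops near (358,200) and (543,295). I'll crop in for finer pixel positions.

Run:
```python
import cv2,numpy as np
a=cv2.imread("pics/scene0.png");b=cv2.imread("pics/side0.png")
z=lambda i,x,y,w,h,k:cv2.resize(i[y:y+h,x:x+w],None,fx=k,fy=k,interpolation=cv2.INTER_CUBIC)
cv2.imwrite("pics/c1.png",np.hstack([z(a,265,155,100,100,4),z(b,300,125,100,100,4)]))
cv2.imwrite("pics/c2.png",np.vstack([z(a,70,150,200,75,4)[:, :800],z(a,70,225,200,70,4)]))
cv2.imwrite("pics/c3.png",z(b,325,185,230,200,3))
```

```text
(no output)
```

View pics/c1.png

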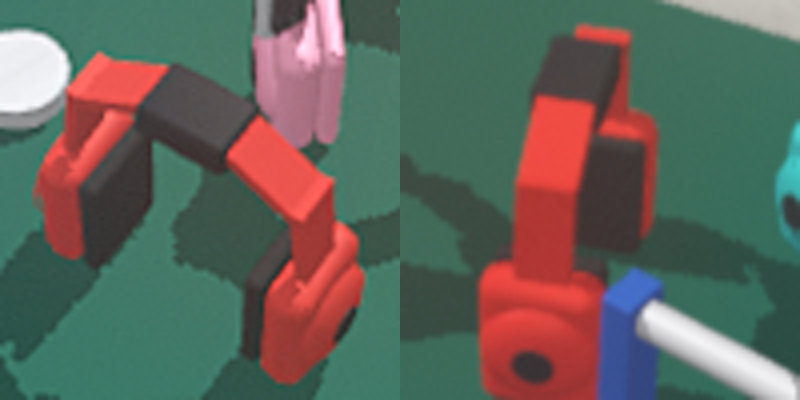

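View pics/c2.png

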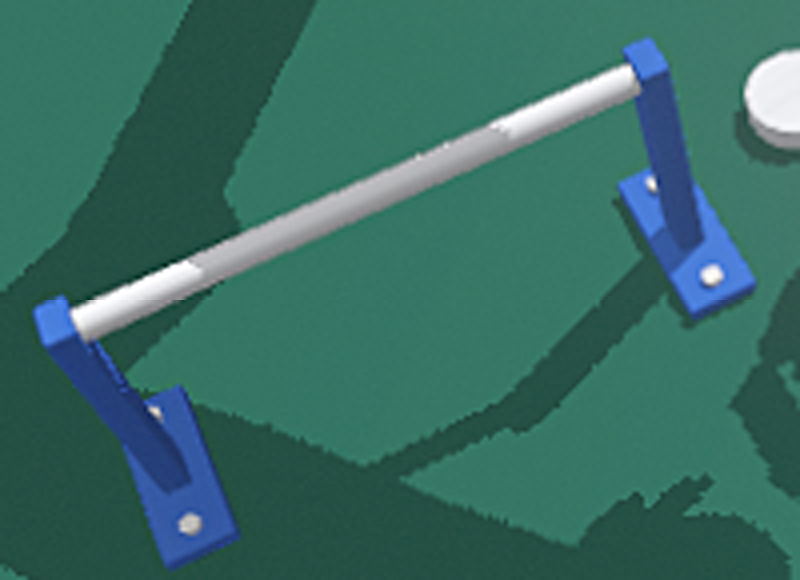

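View pics/c3.png

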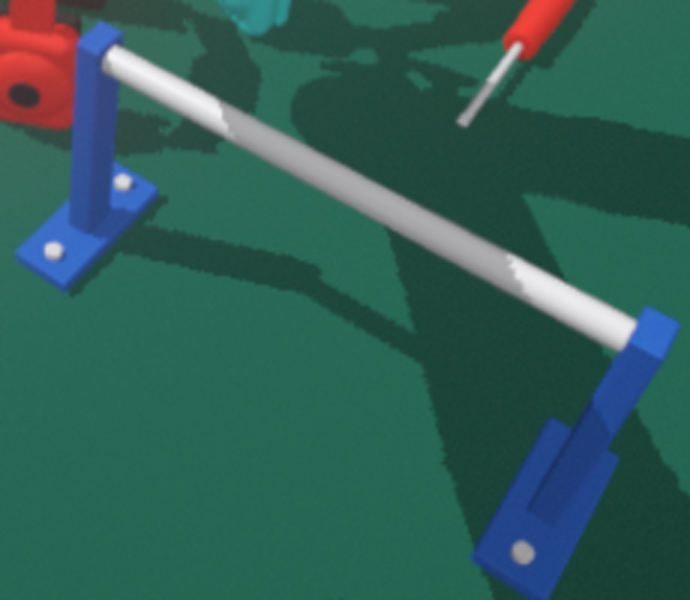

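```bash
cat > h.py <<'E'
import cv2,numpy as np
from scipy.optimize import least_squares
from bench import arm
C={n:arm.camera_params(n) for n in("scene","side")}
def proj(n,X):
    p=C[n];return cv2.projectPoints(np.array(X,float).reshape(-1,3),cv2.Rodrigues(np.array(p["R"]))[0],np.array(p["t"],float),np.array(p["intrinsics"]),np.array(p["D"]))[0][:,0]
def place(q,P):
    c,s=np.cos(q[3]),np.sin(q[3]);return np.array(P)@np.array([[c,s,0],[-s,c,0],[0,0,1]])+q[:3]
def fit(P,obs,q0):
    f=lambda q:np.concatenate([(proj(n,place(q,np.array(P)[i]))-uv).ravel() for n,i,uv in obs])
    r=least_squares(f,q0,loss="soft_l1");return r.x,np.abs(r.fun).mean()
E
python3 - <<'E'
from h import *
s=lambda L:np.array(L)/4+[265,155]
d=lambda L:(np.array(L)-[400,0])/4+[300,125]
P=[[26,18,162],[-26,18,162],[-26,-18,162],[26,-18,162]]
# scene corners in loop order; side cam same order
sc=[(260,108),(177,64),(140,103),(225,155)]
sd=[(618,47),(603,103),(535,92),(555,37)]
for k in range(4):
  for yaw in(0,1.57,3.14,-1.57):
    o=[("scene",[0,1,2,3],s(sc)),("side",[0,1,2,3],d(np.roll(sd,k,0)))]
    q,e=fit(P,o,[600,0,0,yaw])
    if e<2: print("red",k,yaw,q.round(2),e)
r1=lambda L:np.array(L)/4+[70,150]
r3=lambda L:np.array(L)/3+[325,185]
R=[[0,-150,164],[0,150,164]]
for a in(1.57,-1.57,0,3.1):
  q,e=fit(R,[("scene",[0,1],r1([(54,320),(645,58)])),("side",[0,1],r3([(657,333),(100,39)]))],[500,-200,0,a]);print("rail",q.round(2),e)
E
```

```text
rail [ 4.7703e+02 -2.6234e+02 -3.0500e+00 -1.6000e-01] 0.31481108487800924
rail [ 477.03 -262.34   -3.05   18.69] 0.3148111304982635
rail [ 4.7703e+02 -2.6234e+02 -3.0500e+00 -1.6000e-01] 0.3148111763123502
rail [ 477.03 -262.34   -3.05  270.01] 0.3148111557285418
```

Run:
```python
from h import *
s=lambda L:np.array(L)/4+[265,155]
d=lambda L:(np.array(L)-[400,0])/4+[300,125]
P=[[26,18,162],[-26,18,162],[-26,-18,162],[26,-18,162]]
sc=[(260,108),(177,64),(140,103),(225,155)]
sd=[(618,47),(603,103),(535,92),(555,37)][::-1]
for k in range(4):
  for yaw in(0,1.57,3.14,-1.57):
    q,e=fit(P,[("scene",[0,1,2,3],s(sc)),("side",[0,1,2,3],d(np.roll(sd,k,0)))],[600,0,0,yaw])
    if e<1.5: print("red",k,yaw,q.round(2),e)
o=proj("scene",[[477,-262,160],[600,0,0]]);print(o)
```

```text
red 0 0 [ 6.3701e+02 -1.2970e+01 -5.4200e+00  2.9000e-01] 0.8129138136824832
red 0 1.57 [ 6.3701e+02 -1.2970e+01 -5.4200e+00  2.9000e-01] 0.8129143440212161
red 0 3.14 [ 6.3701e+02 -1.2970e+01 -5.4200e+00  2.9000e-01] 0.8129144510538762
red 0 -1.57 [637.01 -12.97  -5.42  19.14] 0.8129141807463949
[[159.0443407  196.43267203]
 [308.12144839 210.84324043]]
```

Run:
```python
from h import *
print("pink",fit([[0,0,162]],[("scene",[0],[[375,138]]),("side",[0],[[270,126]])],[650,50,0,0]))
```

```text
pink (array([624.42851019, 160.50627237, -14.09765362,   0.        ]), np.float64(0.5172554141575461))
```

Emit:
servo_tool --rows '[[[75,13,-12,20,0,0,1.28],[75,13,-12,20,0,0,1.28],[75,13,-12,20,0,0,1.28],[75,13,-12,20,0,0,1.28],[75,13,-12,20,0,0,1.28],[75,13,-12,20,0,0,1.28],[75,13,-12,20,0,0,1.28],[75,13,-12,20,0,0,1.28],[75,13,-12,20,0,0,1.28]]]'

```text
clock: 1.23
position: [636.8, -13.0, 211.0]
ee_rot: [-0.146, 0.989, 0.0, -0.0]
contact_force: [-0.5, -0.8, 0.0]
gripper_width: 75.2
grasp_force: 0.0
```

Run:
```python
from h import *
s=arm.read_state();print({k:np.round(s[k],3).tolist() for k in('clock','joints','position','ee_rot','gripper_width')})
p=arm.camera_params("wrist");C["wrist"]=p
cv2.imwrite("pics/w1.png",arm.get_image("wrist")[:,:,::-1])
np.savez("w1.npz",**p)
q=[637,-13,-2,.29]
print(proj("wrist",place(q,[[26,18,162],[-26,18,162],[-26,-18,162],[26,-18,162]])).round(1))
```

```text
{'clock': 1.225, 'joints': [0.233, 0.419, 0.01, -0.0, -1.162, -1.511], 'position': [636.815, -12.976, 210.985], 'ee_rot': [-0.146, 0.989, 0.0, -0.0], 'gripper_width': 75.201}
[[347.3 259.9]
 [349.7 183.9]
 [291.  183.8]
 [292.9 259.8]]
```

View pics/w1.png

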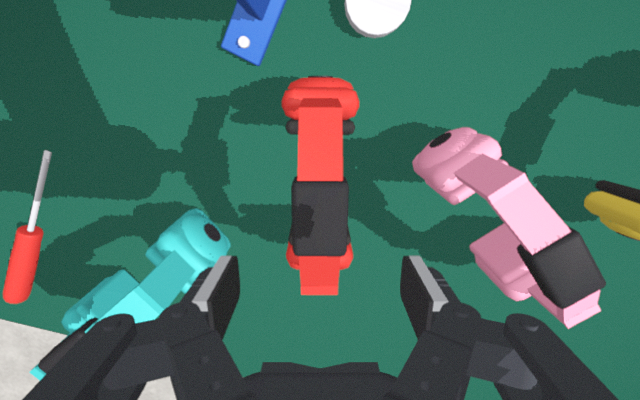

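The wrist view shows the black crown spanning columns 292–348 and rows 180–255. My fit predicted 291–349 and 184–260, so the yaw is right and the position is 3 mm off along tool x. Next I'll descend and grip.

Emit:
servo_tool --rows '[[[75,3,0,30,0,0,0],[75,3,0,50,0,0,0],[75,3,0,60,0,0,0],[75,3,0,68,0,0,0],[75,3,0,68,0,0,0],[30,3,0,68,0,0,0],[30,3,0,68,0,0,0],[30,3,0,68,0,0,0],[30,3,0,68,0,0,0],[30,3,0,68,0,0,0]]]'

```text
clock: 2.52
position: [634.8, -13.9, 144.3]
ee_rot: [-0.145, 0.989, -0.0, 0.001]
contact_force: [-0.6, -0.5, 5.1]
gripper_width: 34.5
grasp_force: 62.5
```

Emit:
servo_tool --rows '[[[20,0,0,0,0,0,0],[20,0,0,-4,0,0,0],[20,0,0,-10,0,0,0],[20,0,0,-20,0,0,0],[20,0,0,-30,0,0,0],[20,0,0,-30,0,0,0]]]'

```text
clock: 3.28
position: [634.8, -13.7, 174.8]
ee_rot: [-0.145, 0.989, 0.0, 0.001]
contact_force: [-0.0, -0.3, -0.9]
gripper_width: 34.9
grasp_force: 61.7
```

Run:
```python
from h import *
s=arm.read_state();print({k:np.round(s[k],3).tolist() for k in('clock','position','ee_rot','gripper_width','grasp_force','contact_force')})
a=arm.get_image("side");b=arm.get_image("scene")
z=lambda i,x,y,w,h,k:cv2.resize(i[y:y+h,x:x+w],None,fx=k,fy=k)
cv2.imwrite("pics/s2.png",np.hstack([z(a,270,50,130,190,3),z(b,260,80,130,190,3)])[:,:,::-1])
```

```text
{'clock': 3.275, 'position': [634.807, -13.713, 174.761], 'ee_rot': [-0.145, 0.989, 0.0, 0.001], 'gripper_width': 34.852, 'grasp_force': 61.74, 'contact_force': [-0.019, -0.292, -0.856]}
```

View pics/s2.png

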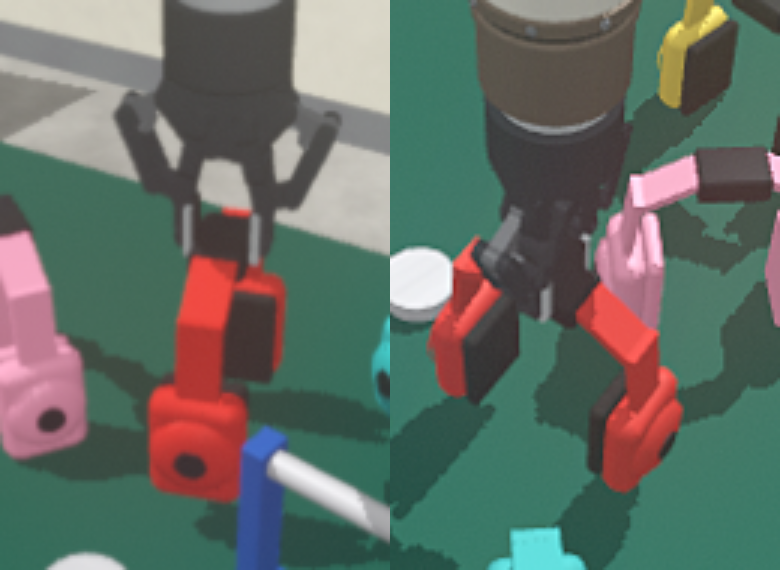

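The side view shows the crown held level between the pads with the cups off the bench. Next I'll lift and carry it over the rail.

Emit:
servo_tool --rows '[[[20,0,0,-10,0,0,0],[20,0,0,-28,0,0,0],[20,0,0,-48,0,0,0],[20,0,0,-68,0,0,0],[20,0,0,-88,0,0,0],[20,0,0,-108,0,0,0],[20,0,0,-128,0,0,0],[20,0,0,-148,0,0,0],[20,0,0,-162,0,0,0],[20,0,0,-170,0,0,0]]]'

```text
clock: 4.62
position: [634.1, -13.8, 344.2]
ee_rot: [-0.145, 0.989, 0.0, 0.0]
contact_force: [-0.1, -0.2, -1.9]
gripper_width: 34.5
grasp_force: 61.7
```

Emit:
servo_tool --rows '[[[20,10,-9,0,0,0,0.02],[20,30,-26,0,0,0,0.06],[20,55,-48,0,0,0,0.11],[20,83,-72,0,0,0,0.17],[20,111,-96,0,0,0,0.23],[20,139,-120,0,0,0,0.29],[20,167,-144,0,0,0,0.35],[20,195,-168,0,0,0,0.4],[20,214,-185,0,0,0,0.44],[20,223,-192,0,0,0,0.45]]]'

```text
clock: 5.88
position: [473.2, -263.3, 343.0]
ee_rot: [0.081, 0.997, 0.0, -0.0]
contact_force: [-0.1, -0.3, -1.4]
gripper_width: 34.2
grasp_force: 61.7
```

Emit:
servo_tool --rows '[[[20,0,0,0,0,0,0],[20,0,0,0,0,0,0],[20,0,0,0,0,0,0]]]'

```text
clock: 6.25
position: [475.9, -261.1, 343.1]
ee_rot: [0.079, 0.997, 0.0, -0.0]
contact_force: [-0.7, 0.6, -2.1]
gripper_width: 34.5
grasp_force: 61.7
```

Run:
```python
from h import *
s=arm.read_state();print({k:np.round(s[k],3).tolist() for k in('clock','position','ee_rot','gripper_width','grasp_force','contact_force')})
a=arm.get_image("side");b=arm.get_image("scene")
cv2.imwrite("pics/s3.png",np.hstack([a[0:400,240:640],b[0:400,0:400]])[:,:,::-1])
```

```text
{'clock': 6.25, 'position': [475.927, -261.076, 343.124], 'ee_rot': [0.079, 0.997, 0.0, -0.0], 'gripper_width': 34.5, 'grasp_force': 61.716, 'contact_force': [-0.652, 0.577, -2.133]}
```

View pics/s3.png

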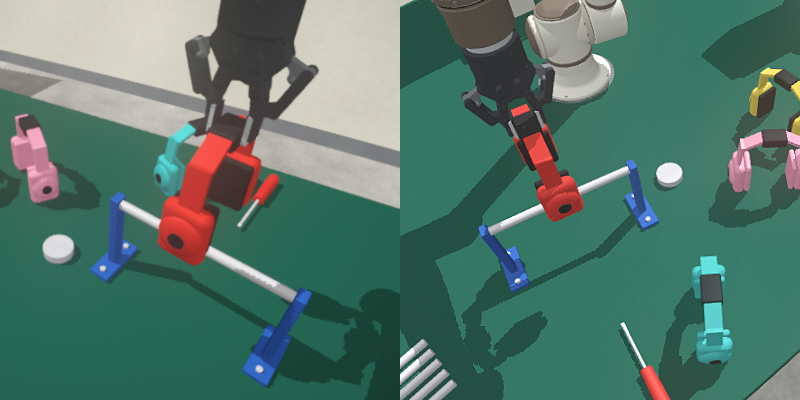

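Run:
```python
from h import *
H=[[-92,0,42],[92,0,42]]
for nm,q in(("start",[634,-14,0,.29]),("now",[475.9,-261.1,199,-.16])):
    X=place(q,H);print(nm,"side",proj("side",X).round(1).tolist(),"scene",proj("scene",X).round(1).tolist())
```

```text
start side [[332.8, 216.9], [351.2, 162.2]] scene [[278.0, 194.2], [350.2, 234.8]]
now side [[415.0, 241.5], [479.3, 168.4]] scene [[131.5, 135.8], [164.5, 207.2]]
```

The near cup's hub is at about (417,241) in the side view and (164,208) in the scene view. Both match the model, so the pair is untilted and centred above the bar. I'll lower it now.

Emit:
servo_tool --rows '[[[20,1,0,10,0,0,0],[20,1,0,28,0,0,0],[20,1,0,48,0,0,0],[20,1,0,68,0,0,0],[20,1,0,88,0,0,0],[20,1,0,108,0,0,0],[20,1,0,128,0,0,0],[20,1,0,148,0,0,0],[20,1,0,160,0,0,0],[20,1,0,168,0,0,0]]]'

```text
clock: 7.6
position: [474.4, -261.5, 174.6]
ee_rot: [0.079, 0.997, -0.0, -0.0]
contact_force: [-0.1, 0.1, -2.6]
gripper_width: 34.7
grasp_force: 61.7
```

Emit:
servo_tool --rows '[[[20,0,0,2,0,0,0],[20,0,0,4,0,0,0],[20,0,0,6,0,0,0],[20,0,0,7,0,0,0],[20,0,0,7,0,0,0],[20,0,0,7,0,0,0]]]'

```text
clock: 8.35
position: [474.6, -261.6, 168.5]
ee_rot: [0.08, 0.997, -0.0, 0.0]
contact_force: [-0.0, 0.4, -2.8]
gripper_width: 34.3
grasp_force: 61.7
```

Emit:
servo_tool --rows '[[[20,0,0,1,0,0,0],[20,0,0,2,0,0,0],[20,0,0,2,0,0,0],[20,0,0,2,0,0,0]]]'

```text
clock: 8.85
position: [474.5, -261.6, 166.3]
ee_rot: [0.08, 0.997, 0.0, -0.0]
contact_force: [0.4, 0.6, -2.3]
gripper_width: 34.6
grasp_force: 61.7
```

Emit:
servo_tool --rows '[[[20,0,0,1,0,0,0],[20,0,0,1,0,0,0],[20,0,0,1,0,0,0]]]'

```text
clock: 9.22
position: [474.5, -261.6, 165.3]
ee_rot: [0.08, 0.997, -0.0, -0.0]
contact_force: [-0.7, 0.7, -0.9]
gripper_width: 34.5
grasp_force: 61.7
```

Emit:
servo_tool --rows '[[[20,0,0,1,0,0,0],[20,0,0,1,0,0,0],[20,0,0,1,0,0,0]]]'

```text
clock: 9.6
position: [474.5, -261.5, 164.3]
ee_rot: [0.08, 0.997, 0.0, -0.0]
contact_force: [0.1, -0.4, -2.0]
gripper_width: 34.5
grasp_force: 61.9
```

Emit:
servo_tool --rows '[[[20,0,0,1,0,0,0],[20,0,0,1,0,0,0],[20,0,0,1,0,0,0]]]'

```text
clock: 9.98
position: [474.6, -261.6, 164.2]
ee_rot: [0.079, 0.997, -0.0, 0.0]
contact_force: [-3.3, 2.6, 6.0]
gripper_width: 34.6
grasp_force: 62.5
```

Emit:
servo_tool --rows '[[[20,0,0,1,0,0,0],[20,0,0,1,0,0,0],[20,0,0,1,0,0,0]]]'

```text
clock: 10.35
position: [474.6, -261.6, 164.1]
ee_rot: [0.079, 0.997, -0.0, 0.0]
contact_force: [-4.5, 3.6, 9.9]
gripper_width: 34.7
grasp_force: 63.3
```

Emit:
servo_tool --rows '[[[20,0,0,-1,0,0,0],[20,0,0,-1,0,0,0],[36,0,0,-1,0,0,0],[40,0,0,-1,0,0,0],[46,0,0,-1,0,0,0],[55,0,0,-1,0,0,0],[65,0,0,-1,0,0,0],[70,0,0,-1,0,0,0],[70,0,0,-1,0,0,0]]]'

```text
clock: 11.48
position: [474.6, -261.5, 163.3]
ee_rot: [0.08, 0.997, -0.0, 0.0]
contact_force: [0.4, 0.2, 1.1]
gripper_width: 70.0
grasp_force: 0.0
```

Emit:
servo_tool --rows '[[[70,0,0,-6,0,0,0],[70,0,0,-16,0,0,0],[70,0,0,-30,0,0,0],[70,0,0,-50,0,0,0],[70,0,0,-75,0,0,0],[70,0,0,-100,0,0,0],[70,0,0,-100,0,0,0],[70,0,0,-100,0,0,0]]]'

```text
clock: 12.48
position: [474.2, -261.3, 263.1]
ee_rot: [0.08, 0.997, 0.0, -0.0]
contact_force: [-0.3, -0.2, 0.3]
gripper_width: 70.1
grasp_force: 0.0
```

Run:
```python
from h import *
a=arm.get_image("side");b=arm.get_image("scene")
cv2.imwrite("pics/s4.png",np.hstack([a[0:400,240:640],b[0:400,0:400]])[:,:,::-1])
X=place([474.6,-261.6,20,-.16],[[-92,0,42],[92,0,42]]);print(proj("side",X).round(1)-[240,0],proj("scene",X).round(1)+[400,0])
```

```text
[[158.1 322. ]
 [214.7 249.5]] [[556.8 191.4]
 [588.1 257.3]]
```

View pics/s4.png

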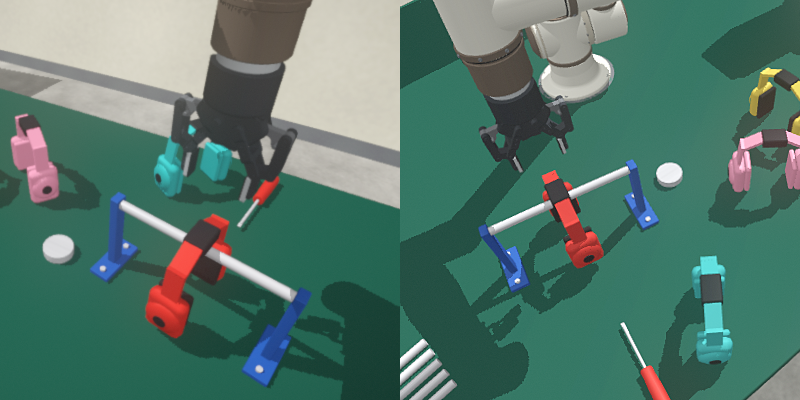

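The pair hangs level on the bar. The near hub is at (158,321) in the side half and (588,258) in the scene half, within 1 px of the model. Other objects look unmoved. I'll check that it's still, then hand in.

Emit:
servo_tool --rows '[[[70,0,0,0,0,0,0],[70,0,0,0,0,0,0],[70,0,0,0,0,0,0],[70,0,0,0,0,0,0],[70,0,0,0,0,0,0],[70,0,0,0,0,0,0],[70,0,0,0,0,0,0],[70,0,0,0,0,0,0]]]'

```text
clock: 13.58
position: [474.5, -261.6, 263.3]
ee_rot: [0.08, 0.997, -0.0, -0.0]
contact_force: [0.3, -0.3, -0.6]
gripper_width: 70.0
grasp_force: 0.0
```

Run:
```python
from h import *
a=arm.get_image("side")[:,240:640,::-1].astype(int);o=cv2.imread("pics/s4.png")[:,:400].astype(int)
n=(np.abs(a-o).max(2)[205:345,140:240]>60).sum();print("changed px",n)
if n<40: print(arm.job_done())
```

```text
changed px 0
the job is handed in; nothing more can be done
None
```

The red ear defenders hang astride the middle of the rail, upright and still; the yellow pair and test block look unmoved, and the job was handed in at about 13.6 s, though no verdict came back.

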